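# Count to the third gap of the drive-case rack and push its case home

## Task

Counting from the tall end panel, run a fingertip lightly along the tops of the rack's dividers, over the first and then the second, to find the third gap; then push the drive case that stands half out of the third gap fully home against the rack's back stop. Only touch and push, never lift a case, and leave the other cases and the pen pot as they stand.

Things in the scene. Friction and masses are not known exactly. Their poses are not given: they have to be found in the camera images.
- rack: Fixed rack of grey-painted sheet steel, 205 mm deep (x), 258 wide (y). Origin: under the base, on the work surface; z up, x from the open front to the back (the way cases go in), y along the row to the tall end panel (at y = 126, 157 high). Base plate 3 mm thick, x = -115 to 90. Five dividers and a low far end wall, all alike, at y = 84, 42, 0, -42, -84, -126. Place and yaw (within 20 degrees) vary.
- gap_3 (a point): Mouth of the third gap, on the base plate: x = -60, y = 21 mm in the rack, between second and third divider. Six gaps in all, 42 mm apart, 39 mm clear between sheets; the first is the one beside the tall end panel. Axes as the rack's.
- stop_3 (a point): Foot of the back stop in the third gap: a steel lip 45 mm high across the rack, front face at x = 80 mm in the rack. A case is home when its back end meets this face. Axes as the rack's.
- divider_1: First divider from the tall end panel, the end of the first gap: upright 3 mm steel sheet from x = -60 to 90 mm, with a rolled top edge 8 mm thick, round, its top 124 mm above the work surface. Origin on the work surface below the sheet, axes and x as the rack's. Rigid.
- divider_2: Second divider, the end of the second gap and start of the third: like the first, 42 mm further from the tall end panel.
- case_a: Case in the third gap: upright black hard plastic box, 152 mm long (x), 33 thick (y), 108 high, 0.5 to 0.9 kg, standing on the base plate, top 13 mm below the divider tops. Origin: centre of its underside; axes as the rack's; flat spine at x = -76. Starts 60 to 85 mm short of home, slides at 1 to 4 N. Home: origin at x = 4 mm in the rack, spine 12 mm in front of the dividers.
- case_b: One of three other cases, identical to case_a, standing in the first, fourth and fifth gaps, in any order; this one stands about 40 to 65 mm short of home. To be left as it is.
- case_c: Another identical case, home or nearly so. To be left as it is.
- case_d: Another identical case, about 20 to 40 mm short of home. To be left as it is.
- pen_pot: Black round pen pot with three pens, 76 mm across, 100 mm high (pens to 155 mm), loose on the work top to the left (+y) of the rack. Origin: centre of its underside. To be left as it is.

How it is judged:
By the outcome, as a careful person would: the job done as asked, in the order asked, and still so for the second after the job is handed in, with the robot touching nothing.
It also fails if it takes over 58 s, if anything falls off the work surface, if the arm or the gripper's body presses on something with over 40 N, if the wrist force passes 120 N, or if a joint passes its speed limit or range.

## Robot

A 6-joint arm with a two-finger parallel gripper is mounted at the origin on the work surface. World frame = base frame: x ahead of the robot, y to its left, z up, the work surface at z = 0. Lengths are in m, angles in rad, forces in N, time in s.
With the tool pointing down it reaches from about 0.3 to 0.75 m from the base axis. Payload 8.5 kg.
Tool frame: the origin (TCP) lies midway between the tips of the shut fingers; the grasp point (between the pads) lies 19 mm behind it; z points along the fingers, y is the direction in which the jaws open and shut (so a half turn about z gives the same grasp; the last joint's range is limited). The gripper opens to 85 mm and grips with 20 to 120 N. Pads are 22 mm wide; open, the fingers measure 114 mm over their backs; the gripper's body (76 mm by 85 mm) begins 54 mm behind the grasp point. The pads swing forward as they close: fully open they stand 13 mm farther back than shut.
Start: joints at [1.037, 0.381, 1.297, -0, 1.464, -0.215], TCP at [0.172, 0.522, 0.199] pointing down, gripper open.
Joint ranges: [-3.11, 3.11], [-0.89, 2.33], [0.22, 2.48], [-1.42, 4.56], [0.17, 2.85], [-2.88, 2.88]. Speed limits (rad/s): [2.39, 2.39, 3.14, 3.14, 3.14, 3.14].

## Interface

Orientations are given as a 3x3 rotation matrix whose columns are the frame's x, y, z axes.
In Python, from cell import robot gives the robot as it stands.
- The arm moves only by the tool move_arm, never from a script. Its argument "targets" is a list of rows, each a list of 7 numbers: the shift along the world's x, y, z in m, then the turn, a rotation vector about the world's x, y, z in degrees, then the opening, from 0 (shut) to 1 (fully open). In form: [[dx, dy, dz, rx, ry, rz, grip], ...]. A call has 1 to 5 rows; each row shifts and turns the commanded pose from where the row before left it; what a row does not reach is not made up. A row lasts 1/10 s, in which the tool goes at most 50 mm and 8.59 degrees, less where a joint would pass 70% of its speed; a pose out of reach is approached as far as the arm can. A call is refused whole if a number of a shift passes 0.05 or a number of a turn 8.59, either way. A call with a gripper value outside its range is refused whole. The fingers move at their own pace and stop on an object; "grip_force" is the grip in N (left out, the last holds). Time passes only in rows, so rows that do not move let the fingers close. It gives the time, the measured TCP pose, the force and the opening at its end, in the units of the state.
- robot.get_state(): the state, without advancing time (a new reading comes with each control period).
- robot.snapshot(name): name is "scene" or "top"; returns a dict with "pixels" (384x512x3 uint8, blue, green, red), "fx", "fy", "cx", "cy" (pixels), "extrinsics" (4x4, takes a point from world to camera coordinates). Camera axes: x right, y down, z forward; pixel columns grow to the right and rows downward; lengths in m; the calibration is good to about 2 mm. A picture is of the moment at which its call begins. There is no depth.
- robot.sign_off(): hands the job in, once; it reports no verdict.
The state is a dict: "time": time; "joint_positions": joint angles; "qd": joint speeds; "tau": joint torques, N m; "ee_pos": TCP position; "tcp_rot": TCP orientation; "wrist_force": force on the tool from outside, world axes, zero at the start; "moment": the same for the moment, N m; "gripper_width": finger opening in m.
Only numpy, scipy, OpenCV 4.12 (cv2) and the standard library are available. Lean on these libraries where they do the work, as an engineer would, in place of code of your own. Each camera call takes 0.05 s, during which the arm holds its last target. There are 200 camera calls.

## Working session

There is one attempt and no reset: what is moved stays moved. The work goes in short steps, Python scripts to look and compute and a tool call to move; the robot and the scene stay as the last step left them, time stands still between calls to the robot, and variables do not carry over. Pictures are saved under pics/ and viewed, about 8 in all and at most 12, crops included, and the job is handed in when it is done.

Besides the shell and the picture viewer there is one more tool, called after "Call:" as name(argument=value, ...) on one line, values as JSON. move_arm: Moves the arm, as the interface text tells. Its arguments: {"type":"object","properties":{"targets":{"type":"array"},"grip_force":{"type":"number"}},"required":["targets"]}

```bash
mkdir -p pics; ls
python3 - <<'E'
from cell import robot
import cv2,pickle,numpy as np
D={}
for n in("scene","top"):
    s=robot.snapshot(n);D[n]=s;cv2.imwrite(f"pics/{n}0.png",cv2.resize(s["pixels"],(768,576),interpolation=cv2.INTER_CUBIC))
    E=np.array(s["extrinsics"]);print(n,s["fx"],s["cx"],s["cy"],(-E[:3,:3].T@E[:3,3]).round(3),E[:3,:3].round(2).tolist())
pickle.dump(D,open("d.pkl","wb"))
s=robot.get_state();print(s["time"],s["ee_pos"],s["tcp_rot"],s["wrist_force"])
E
```

```text
pics
scene 385.1525801595613 258.6111030297837 189.2356298313639 [ 1.037 -0.129  0.585] [[0.51, 0.86, 0.0], [0.64, -0.37, -0.68], [-0.58, 0.35, -0.74]]
top 362.24985813980607 256.8894239073202 196.28864169742366 [0.526 0.124 0.902] [[-0.02, -1.0, -0.0], [-1.0, 0.02, -0.08], [0.08, -0.0, -1.0]]
0.1 [0.17223762 0.52203572 0.19858637] [[-9.49627765e-01  3.13379477e-01 -6.41704968e-04]
 [ 3.13380018e-01  9.49627184e-01 -1.08413517e-03]
 [ 2.69634768e-04 -1.23062238e-03 -9.99999206e-01]] [-1.12363111 -0.92275358  0.27444146]
```

View pics/scene0.png

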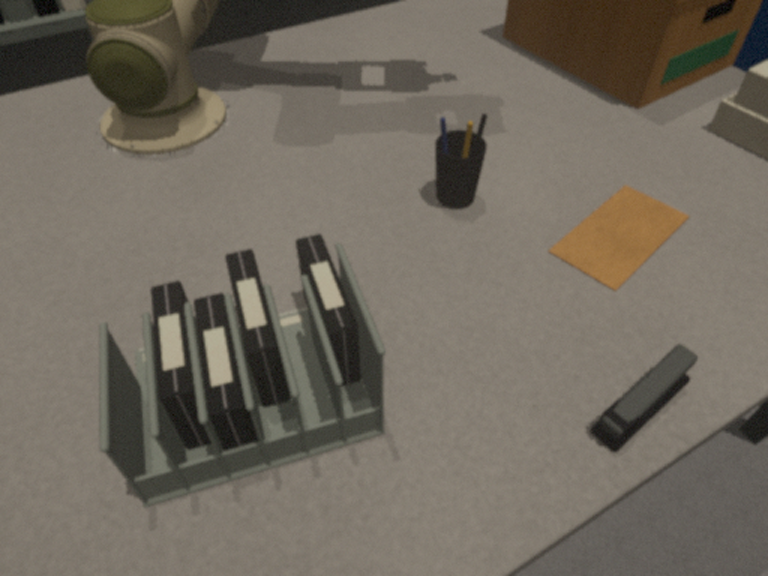

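View pics/top0.png

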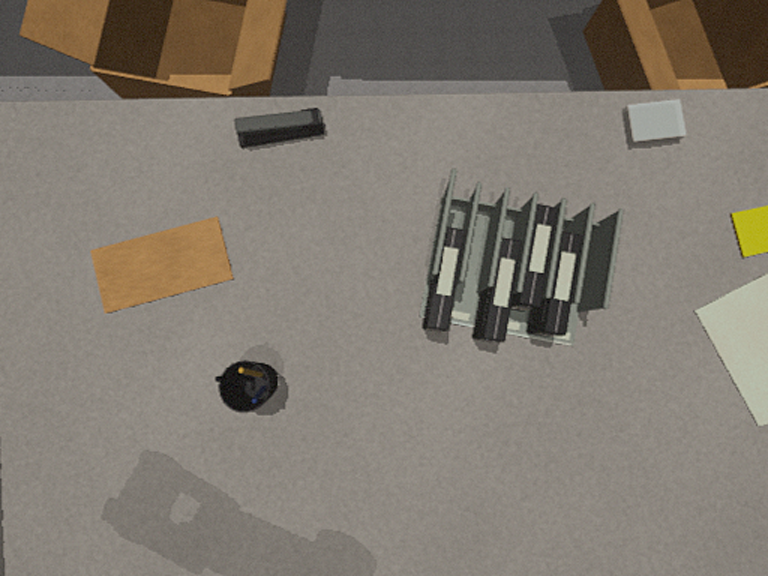

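The rack's open front faces the robot. In the top view (768 px) the tall panel is on the left, around (445,250). The cases are in gaps 1, 3, 4 and 5, and the gap-3 case has its spine at about (490,340). I'll zoom in on the rack to measure it.

Run:
```python
import cv2,pickle,numpy as np
D=pickle.load(open("d.pkl","rb"))
p=D["top"]["pixels"][105:240,275:425]
p=cv2.convertScaleAbs(p,alpha=1.5)
p=cv2.resize(p,None,fx=4.4,fy=4.4,interpolation=cv2.INTER_CUBIC)
cv2.imwrite("pics/top1.png",p);print(p.shape)
p=D["scene"]["pixels"][150:340,60:265]
p=cv2.convertScaleAbs(p,alpha=1.5)
p=cv2.resize(p,None,fx=3.1,fy=3.1,interpolation=cv2.INTER_CUBIC)
cv2.imwrite("pics/scene1.png",p);print(p.shape)
```

```text
(594, 660, 3)
(589, 636, 3)
```

View pics/top1.png

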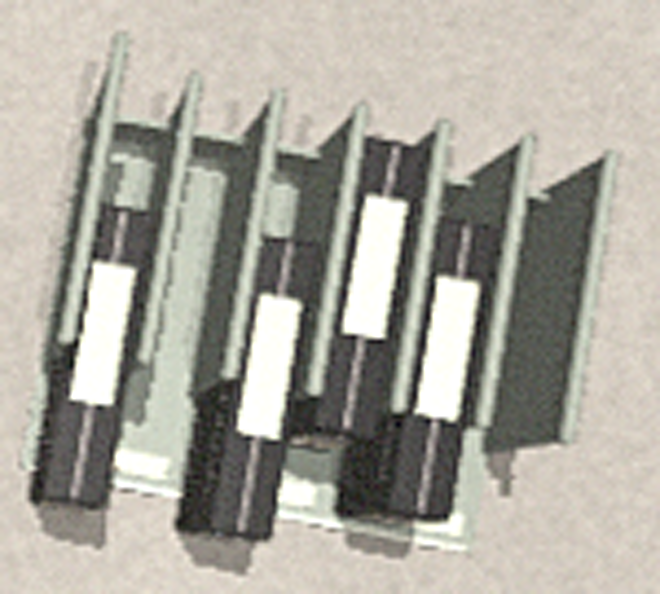

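View pics/scene1.png

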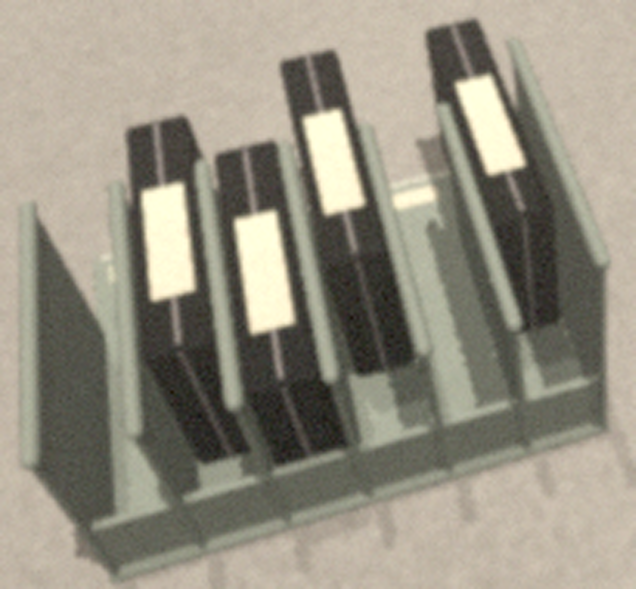

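```bash
cat > h.py <<'E'
import numpy as np
def ray(s,u,v,z):
    E=np.array(s["extrinsics"]);R,t=E[:3,:3],E[:3,3];c=-R.T@t
    d=R.T@np.array([(u-s["cx"])/s["fx"],(v-s["cy"])/s["fy"],1]);return c+d*(z-c[2])/d[2]
def fit(L,W):
    L=np.array(L);W=np.array(W);l=L-L.mean(0);w=W-W.mean(0)
    a=np.arctan2((l[:,0]*w[:,1]-l[:,1]*w[:,0]).sum(),(l*w).sum());R=np.array([[np.cos(a),-np.sin(a)],[np.sin(a),np.cos(a)]])
    o=W.mean(0)-R@L.mean(0);return a,R,o,(W-o)@R-L
E
python3 - <<'E'
import pickle
from h import *
D=pickle.load(open("d.pkl","rb"))
tp=lambda u,v,z:ray(D["top"],275+(u+.5)/4.4-.5,105+(v+.5)/4.4-.5,z)[:2]
sc=lambda u,v,z:ray(D["scene"],60+(u+.5)/3.1-.5,150+(v+.5)/3.1-.5,z)[:2]
T=[(145,358,194,76),(233,377,277,95),(316,392,361,108),(399,408,444,124),(484,425,529,140),(569,440,612,155)]
L=[];W=[]
for i,(a,b,c,d) in enumerate(T):
    y=.084-.042*i;L+=[(-.06,y),(.09,y)];W+=[tp(a,b-0,.122),tp(c,d,.122)]
a,R,o,r=fit(L,W);print("top",np.degrees(a),o,"\n",(r*1e3).round(1).tolist())
# scene: divider back ends (near end), d1..d6
S=[(519,326),(422,353),(331,378),(234,405),(135,432),(31,463)]
SF=[(445,106),(369,128),(288,147),(204,164),(116,186),(27,206)]
L=[];W2=[]
for i in range(6):
    y=.084-.042*i;L+=[(-.06,y),(.09,y)];W2+=[sc(*SF[i],.122),sc(*S[i],.122)]
a2,R2,o2,r2=fit(L,W2);print("scene",np.degrees(a2),o2,"\n",(r2*1e3).round(1).tolist())
f=lambda p:((p-o)@R*1e3).round(1)
f2=lambda p:((p-o2)@R2*1e3).round(1)
for n,p in dict(a=(256,537),b1=(70,503),c5=(418,517),c4=(340,435)).items(): print(n,"spine",f(tp(*p,.111)))
print("a back top",f(tp(290,240,.111)))
for n,p in dict(a=(309,54),b1=(452,24),g4=(245,147),g5=(157,121)).items(): print(n,"scene spine",f2(sc(*p,.111)))
for n,p in dict(a=(358,253),b1=(524,208),g4=(285,380),g5=(180,350)).items(): print(n,"scene back",f2(sc(*p,.111)))
print("pot",tp(0,0,.1), ray(D["top"],248/1.5,386/1.5,.1))
E
```

```text
top -11.533046933676333 [ 0.65011152 -0.08030216] 
 [[4.2, 0.7], [-1.8, 1.0], [2.9, -1.5], [-3.7, 0.7], [3.0, -0.8], [-2.6, 0.4], [2.8, -0.1], [-3.0, 0.5], [2.1, -0.3], [-3.3, -0.3], [2.5, -0.4], [-3.2, -0.0]]
scene -11.909614687599069 [ 0.65396973 -0.07965082] 
 [[1.4, 0.2], [-3.1, 1.0], [4.4, 0.8], [-3.1, -1.8], [4.4, 0.7], [-3.3, -0.5], [2.5, 0.5], [-3.3, -0.4], [3.5, -0.7], [-3.6, 0.4], [2.9, -0.9], [-2.6, 0.5]]
a spine [-131.9   14.1]
b1 spine [-132.3  107.4]
c5 spine [-107.5  -63. ]
c4 spine [-74.4 -18.5]
a back top [17.7 22.1]
a scene spine [-133.3   21.3]
b1 scene spine [-132.3  104.2]
g4 scene spine [-73.3 -21.5]
g5 scene spine [-107.1  -64.3]
a scene back [14.4 22.7]
b1 scene back [ 12.9 107.3]
g4 scene back [ 74.1 -21. ]
g5 scene back [ 43.2 -64.4]
pot [0.80163682 0.08024054] [0.46271904 0.32663093 0.1       ]
```

Both views agree: rack origin at about (0.652, -0.080) with yaw -11.7°. The gap-3 case's spine is at about x = -133 and home is -72, so it needs about 61 mm. I'm shutting the gripper, turning the jaw axis along rack y, and moving to above divider 1.

Call:
move_arm(targets=[[0.03, -0.032, 0, 0, 0, 3.25, 0], [0.03, -0.032, 0, 0, 0, 3.25, 0], [0.03, -0.032, 0, 0, 0, 0, 0], [0.03, -0.032, 0, 0, 0, 0, 0], [0.03, -0.032, 0, 0, 0, 0, 0]], grip_force=40)

```text
time: 0.6
ee_pos: [0.3231, 0.3608, 0.1989]
tcp_rot: [[-0.979, 0.204, -0.0], [0.204, 0.979, -0.0], [0.0, -0.0, -1.0]]
wrist_force: [-0.0, 1.3, 1.3]
gripper_width: 0.0121
```

Call:
move_arm(targets=[[0.03, -0.032, 0, 0, 0, 0, 0], [0.03, -0.032, 0, 0, 0, 0, 0], [0.03, -0.032, 0, 0, 0, 0, 0], [0.03, -0.032, 0, 0, 0, 0, 0], [0.03, -0.032, 0, 0, 0, 0, 0]])

```text
time: 1.1
ee_pos: [0.4732, 0.2007, 0.1989]
tcp_rot: [[-0.979, 0.204, -0.001], [0.204, 0.979, -0.0], [0.001, -0.0, -1.0]]
wrist_force: [0.5, 1.0, -0.3]
gripper_width: -0.0
```

Call:
move_arm(targets=[[0.03, -0.032, 0, 0, 0, 0, 0], [0.03, -0.032, 0, 0, 0, 0, 0], [0.03, -0.032, 0, 0, 0, 0, 0], [0.03, -0.032, 0, 0, 0, 0, 0], [0.03, -0.03, 0, 0, 0, 0, 0]])

```text
time: 1.6
ee_pos: [0.6232, 0.0426, 0.1987]
tcp_rot: [[-0.979, 0.204, -0.001], [0.204, 0.979, 0.0], [0.001, -0.0, -1.0]]
wrist_force: [-1.0, 1.3, 0.2]
gripper_width: -0.0003
```

Call:
move_arm(targets=[[0.015, -0.015, 0, 0, 0, 0, 0], [0.01, -0.01, 0, 0, 0, 0, 0], [0, 0, 0, 0, 0, 0, 0]])

```text
time: 1.9
ee_pos: [0.648, 0.0179, 0.1979]
tcp_rot: [[-0.979, 0.206, -0.001], [0.206, 0.979, 0.0], [0.001, -0.0, -1.0]]
wrist_force: [-0.7, 0.9, -0.3]
gripper_width: 0.0001
```

Call:
move_arm(targets=[[-0.001, -0.003, -0.03, 0, 0, 0, 0], [0, 0, -0.03, 0, 0, 0, 0], [0, 0, -0.008, 0, 0, 0, 0], [0, 0, 0, 0, 0, 0, 0]])

```text
time: 2.3
ee_pos: [0.6456, 0.017, 0.1305]
tcp_rot: [[-0.979, 0.203, -0.002], [0.203, 0.979, 0.0], [0.002, -0.0, -1.0]]
wrist_force: [0.8, -0.5, 0.5]
gripper_width: 0.0002
```

Call:
move_arm(targets=[[0, 0, -0.002, 0, 0, 0, 0], [0, 0, -0.001, 0, 0, 0, 0], [0, 0, 0, 0, 0, 0, 0]])

```text
time: 2.6
ee_pos: [0.6467, 0.0164, 0.1291]
tcp_rot: [[-0.979, 0.204, 0.001], [0.204, 0.979, -0.0], [-0.002, 0.0, -1.0]]
wrist_force: [-0.2, -0.3, -0.5]
gripper_width: -0.0003
```

Call:
move_arm(targets=[[0, 0, -0.001, 0, 0, 0, 0], [0, 0, 0, 0, 0, 0, 0]])

```text
time: 2.8
ee_pos: [0.6464, 0.0163, 0.1273]
tcp_rot: [[-0.979, 0.204, 0.0], [0.204, 0.979, -0.0], [-0.0, 0.0, -1.0]]
wrist_force: [0.1, -0.8, -0.5]
gripper_width: 0.0003
```

Call:
move_arm(targets=[[0, 0, -0.001, 0, 0, 0, 0], [0, 0, 0, 0, 0, 0, 0]])

```text
time: 3.0
ee_pos: [0.6463, 0.0163, 0.126]
tcp_rot: [[-0.979, 0.204, -0.0], [0.204, 0.979, 0.0], [0.0, -0.0, -1.0]]
wrist_force: [0.9, 0.9, -0.6]
gripper_width: 0.0004
```

Call:
move_arm(targets=[[0, 0, -0.001, 0, 0, 0, 0], [0, 0, 0, 0, 0, 0, 0]])

```text
time: 3.2
ee_pos: [0.6463, 0.0163, 0.125]
tcp_rot: [[-0.979, 0.204, -0.0], [0.204, 0.979, 0.0], [0.0, -0.0, -1.0]]
wrist_force: [0.0, -0.6, -0.1]
gripper_width: 0.0
```

Call:
move_arm(targets=[[0, 0, -0.0005, 0, 0, 0, 0], [0, 0, 0, 0, 0, 0, 0]])

```text
time: 3.4
ee_pos: [0.6464, 0.0163, 0.1246]
tcp_rot: [[-0.979, 0.204, -0.0], [0.204, 0.979, 0.0], [0.0, -0.0, -1.0]]
wrist_force: [0.1, -0.6, 0.0]
gripper_width: 0.0003
```

Call:
move_arm(targets=[[0, 0, -0.0005, 0, 0, 0, 0], [0, 0, 0, 0, 0, 0, 0]])

```text
time: 3.6
ee_pos: [0.6464, 0.0163, 0.124]
tcp_rot: [[-0.979, 0.204, -0.0], [0.204, 0.979, -0.0], [0.0, -0.0, -1.0]]
wrist_force: [0.6, 0.1, 0.2]
gripper_width: 0.0
```

Call:
move_arm(targets=[[0, 0, -0.0004, 0, 0, 0, 0], [0, 0, 0, 0, 0, 0, 0]])

```text
time: 3.8
ee_pos: [0.6463, 0.0163, 0.1237]
tcp_rot: [[-0.979, 0.204, -0.0], [0.204, 0.979, 0.0], [0.0, -0.0, -1.0]]
wrist_force: [-0.1, -0.2, -0.1]
gripper_width: -0.0003
```

No contact yet, so the tip may sit beside the divider. I'll raise it 1 mm, centre it over divider 1 and probe again.

Call:
move_arm(targets=[[0, 0, 0.001, 0, 0, 0, 0], [-0.001, -0.005, 0, 0, 0, 0, 0], [-0.001, -0.003, 0, 0, 0, 0, 0], [0, 0, 0, 0, 0, 0, 0]])

```text
time: 4.2
ee_pos: [0.6443, 0.0076, 0.1247]
tcp_rot: [[-0.979, 0.205, -0.0], [0.205, 0.979, -0.0], [0.0, -0.0, -1.0]]
wrist_force: [-0.4, 0.7, 0.5]
gripper_width: 0.0
```

Call:
move_arm(targets=[[0, 0, -0.0005, 0, 0, 0, 0], [0, 0, 0, 0, 0, 0, 0]])

```text
time: 4.4
ee_pos: [0.6443, 0.0083, 0.1241]
tcp_rot: [[-0.979, 0.204, -0.0], [0.204, 0.979, 0.0], [0.0, 0.0, -1.0]]
wrist_force: [0.3, -0.3, -0.4]
gripper_width: -0.0
```

Call:
move_arm(targets=[[0, 0, -0.0004, 0, 0, 0, 0], [0, 0, 0, 0, 0, 0, 0]])

```text
time: 4.6
ee_pos: [0.6443, 0.0084, 0.1237]
tcp_rot: [[-0.979, 0.204, -0.0], [0.204, 0.979, 0.0], [0.0, -0.0, -1.0]]
wrist_force: [-0.2, -0.8, 0.2]
gripper_width: -0.0002
```

Call:
move_arm(targets=[[0, 0, -0.0004, 0, 0, 0, 0], [0, 0, 0, 0, 0, 0, 0]])

```text
time: 4.8
ee_pos: [0.6444, 0.0083, 0.1234]
tcp_rot: [[-0.979, 0.204, -0.0], [0.204, 0.979, -0.0], [0.0, -0.0, -1.0]]
wrist_force: [0.0, 0.3, 0.5]
gripper_width: -0.0
```

Call:
move_arm(targets=[[0, 0, -0.0005, 0, 0, 0, 0], [0, 0, 0, 0, 0, 0, 0]])

```text
time: 5.0
ee_pos: [0.6443, 0.0083, 0.1228]
tcp_rot: [[-0.979, 0.204, -0.0], [0.204, 0.979, 0.0], [0.0, -0.0, -1.0]]
wrist_force: [-0.4, -0.0, -0.4]
gripper_width: 0.0
```

Call:
move_arm(targets=[[0, 0, -0.0005, 0, 0, 0, 0], [0, 0, 0, 0, 0, 0, 0]])

```text
time: 5.2
ee_pos: [0.6444, 0.0083, 0.1223]
tcp_rot: [[-0.979, 0.204, -0.0], [0.204, 0.979, -0.0], [0.0, -0.0, -1.0]]
wrist_force: [0.1, 0.3, -0.5]
gripper_width: -0.0001
```

Run:
```python
from cell import robot
import cv2,numpy as np
a=robot.snapshot("scene")["pixels"][120:320,60:265];b=robot.snapshot("top")["pixels"][100:240,275:425]
f=lambda p,s:cv2.resize(cv2.convertScaleAbs(p,alpha=1.6),s,interpolation=cv2.INTER_CUBIC)
cv2.imwrite("pics/c2.png",np.hstack([f(a,(410,400)),f(b,(390,400))]))
s=robot.get_state();print(s["ee_pos"],s["wrist_force"])
```

```text
[0.6443658  0.00828691 0.12241867] [0.33752912 0.34091744 0.84918154]
```

View pics/c2.png

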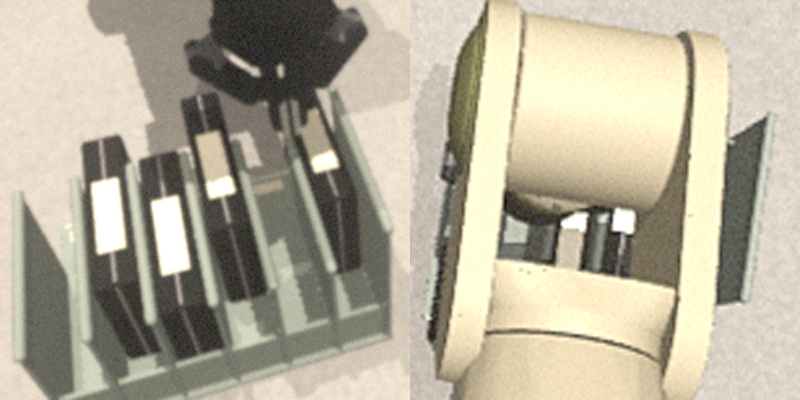

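Run:
```python
from cell import robot
import cv2,numpy as np
s=robot.snapshot("scene");a=s["pixels"][115:215,140:260]
cv2.imwrite("pics/c3.png",cv2.resize(cv2.convertScaleAbs(a,alpha=2.2,beta=10),(720,600),interpolation=cv2.INTER_CUBIC))
E=np.array(s["extrinsics"])
def pr(p):
    q=E[:3,:3]@p+E[:3,3];return [round((s["fx"]*q[0]/q[2]+s["cx"]-140)*6),round((s["fy"]*q[1]/q[2]+s["cy"]-115)*6)]
t=robot.get_state()["ee_pos"];print("tcp px",pr(t),[pr(t+d*np.array([.203,.979,0])) for d in(-.0145,.0145)])
o=np.array([.652,-.08,.124]);x=np.array([.979,-.203,0]);y=np.array([.203,.979,0])
print("d1 top",pr(o-.06*x+.084*y),pr(o+.09*x+.084*y))
```

```text
tcp px [405, 493] [[352, 506], [458, 480]]
d1 top [372, 400] [517, 839]
```

View pics/c3.png

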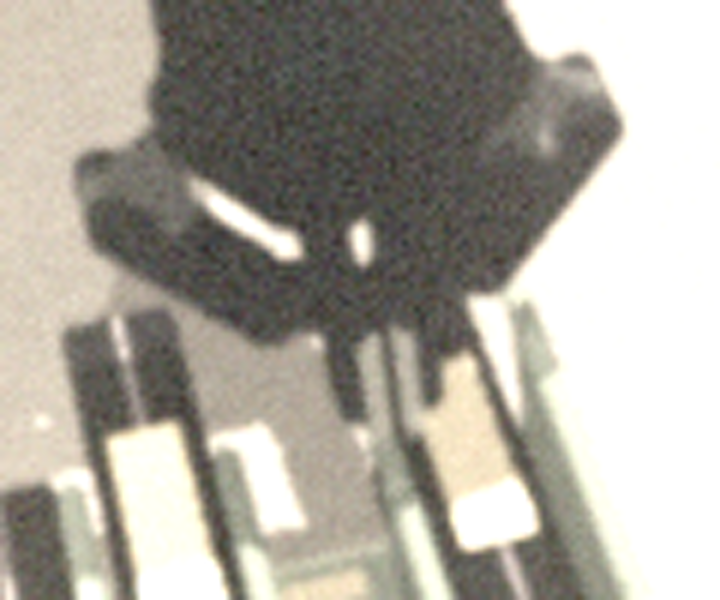

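Unclear whether the tip is over the divider: finger blocks show at (345,380) and (430,370), with grey pads between them and divider 1 running below at (400,500). I'll keep probing in small steps. The case tops are still more than 10 mm lower.

Call:
move_arm(targets=[[0, 0, -0.0005, 0, 0, 0, 0], [0, 0, 0, 0, 0, 0, 0]])

```text
time: 5.55
ee_pos: [0.6443, 0.0083, 0.1218]
tcp_rot: [[-0.979, 0.204, -0.0], [0.204, 0.979, -0.0], [0.0, -0.0, -1.0]]
wrist_force: [0.1, -0.1, 0.4]
gripper_width: -0.0003
```

Call:
move_arm(targets=[[0, 0, -0.0005, 0, 0, 0, 0], [0, 0, 0, 0, 0, 0, 0]])

```text
time: 5.75
ee_pos: [0.6443, 0.0083, 0.1213]
tcp_rot: [[-0.979, 0.204, -0.0], [0.204, 0.979, 0.0], [0.0, -0.0, -1.0]]
wrist_force: [0.7, -0.3, 0.1]
gripper_width: -0.0002
```

Call:
move_arm(targets=[[0, 0, -0.0005, 0, 0, 0, 0], [0, 0, 0, 0, 0, 0, 0]])

```text
time: 5.95
ee_pos: [0.6444, 0.0083, 0.1209]
tcp_rot: [[-0.979, 0.204, -0.0], [0.204, 0.979, -0.0], [0.0, -0.0, -1.0]]
wrist_force: [0.4, 0.1, 0.2]
gripper_width: 0.0002
```

Run:
```python
from cell import robot
import cv2,numpy as np,pickle
D=pickle.load(open("d.pkl","rb"))
a=np.mean([robot.snapshot("scene")["pixels"].astype(float) for _ in range(3)],0)
f=lambda p:cv2.resize(cv2.convertScaleAbs(p[165:215,180:230],alpha=2,beta=10),(400,400),interpolation=cv2.INTER_CUBIC)
c=lambda u,v:(int((u/6+140-180)*8),int((v/6+115-165)*8))
A=f(a);cv2.circle(A,c(405,496),3,(0,0,255),-1)
cv2.imwrite("pics/c4.png",np.hstack([A,f(D["scene"]["pixels"])]))
```

```text
(no output)
```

View pics/c4.png

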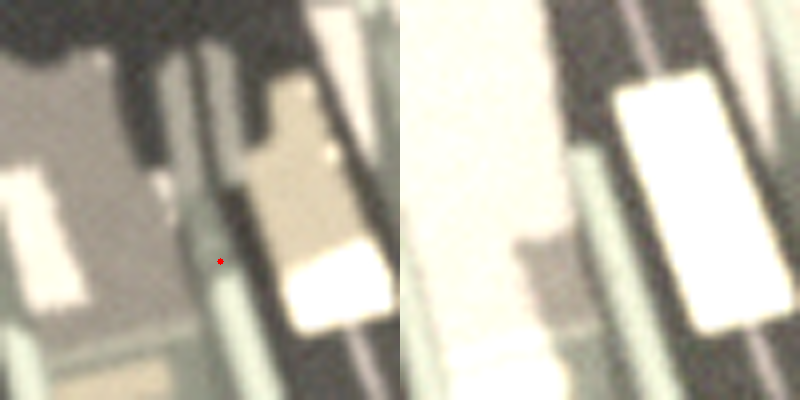

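The picture settles it. The pad tips end at (208,186), while the reported TCP projects to (220,260), right on divider 1's top edge. So the tip is centred over divider 1, but the real fingertips are about 20 mm higher than the reported TCP. I'll treat that as a tip offset and find the contact height by feel.

Call:
move_arm(targets=[[0, 0, -0.003, 0, 0, 0, 0], [0, 0, -0.003, 0, 0, 0, 0], [0, 0, 0, 0, 0, 0, 0]])

```text
time: 6.4
ee_pos: [0.6441, 0.0083, 0.1142]
tcp_rot: [[-0.979, 0.204, -0.001], [0.204, 0.979, 0.0], [0.001, -0.0, -1.0]]
wrist_force: [-0.8, 0.5, -0.0]
gripper_width: -0.0001
```

Call:
move_arm(targets=[[0, 0, -0.003, 0, 0, 0, 0], [0, 0, -0.002, 0, 0, 0, 0], [0, 0, 0, 0, 0, 0, 0]])

```text
time: 6.7
ee_pos: [0.6442, 0.0083, 0.1095]
tcp_rot: [[-0.979, 0.204, -0.001], [0.204, 0.979, 0.0], [0.001, 0.0, -1.0]]
wrist_force: [0.2, -0.8, -0.0]
gripper_width: -0.0001
```

Call:
move_arm(targets=[[0, 0, -0.001, 0, 0, 0, 0], [0, 0, 0, 0, 0, 0, 0]])

```text
time: 6.9
ee_pos: [0.6444, 0.0083, 0.1089]
tcp_rot: [[-0.979, 0.204, -0.0], [0.204, 0.979, 0.0], [0.0, 0.0, -1.0]]
wrist_force: [-0.7, 0.1, -0.9]
gripper_width: -0.0001
```

Call:
move_arm(targets=[[0, 0, -0.001, 0, 0, 0, 0], [0, 0, 0, 0, 0, 0, 0]])

```text
time: 7.1
ee_pos: [0.6443, 0.0083, 0.1078]
tcp_rot: [[-0.979, 0.204, -0.0], [0.204, 0.979, 0.0], [0.0, 0.0, -1.0]]
wrist_force: [0.3, 0.5, 0.2]
gripper_width: 0.0002
```

Call:
move_arm(targets=[[0, 0, -0.001, 0, 0, 0, 0], [0, 0, 0, 0, 0, 0, 0]])

```text
time: 7.3
ee_pos: [0.6443, 0.0083, 0.1068]
tcp_rot: [[-0.979, 0.204, -0.0], [0.204, 0.979, 0.0], [0.0, -0.0, -1.0]]
wrist_force: [0.1, 0.4, 0.5]
gripper_width: -0.0001
```

Call:
move_arm(targets=[[0, 0, -0.001, 0, 0, 0, 0], [0, 0, 0, 0, 0, 0, 0]])

```text
time: 7.5
ee_pos: [0.6443, 0.0083, 0.1058]
tcp_rot: [[-0.979, 0.204, -0.0], [0.204, 0.979, 0.0], [0.0, -0.0, -1.0]]
wrist_force: [0.2, 0.3, -0.6]
gripper_width: 0.0
```

Call:
move_arm(targets=[[0, 0, -0.0007, 0, 0, 0, 0], [0, 0, 0, 0, 0, 0, 0]])

```text
time: 7.7
ee_pos: [0.6443, 0.0083, 0.1051]
tcp_rot: [[-0.979, 0.204, -0.0], [0.204, 0.979, 0.0], [0.0, -0.0, -1.0]]
wrist_force: [-0.4, -0.4, -0.1]
gripper_width: -0.0003
```

Call:
move_arm(targets=[[0, 0, -0.0007, 0, 0, 0, 0], [0, 0, 0, 0, 0, 0, 0]])

```text
time: 7.9
ee_pos: [0.6443, 0.0083, 0.1044]
tcp_rot: [[-0.979, 0.204, -0.0], [0.204, 0.979, 0.0], [0.0, 0.0, -1.0]]
wrist_force: [0.0, -0.3, -0.6]
gripper_width: -0.0003
```

Call:
move_arm(targets=[[0, 0, -0.0006, 0, 0, 0, 0], [0, 0, 0, 0, 0, 0, 0]])

```text
time: 8.1
ee_pos: [0.6443, 0.0083, 0.1039]
tcp_rot: [[-0.979, 0.204, -0.0], [0.204, 0.979, 0.0], [0.0, -0.0, -1.0]]
wrist_force: [1.4, 0.0, 0.1]
gripper_width: -0.0001
```

Call:
move_arm(targets=[[0, 0, -0.0006, 0, 0, 0, 0], [0, 0, 0, 0, 0, 0, 0]])

```text
time: 8.3
ee_pos: [0.6443, 0.0083, 0.1032]
tcp_rot: [[-0.979, 0.204, -0.0], [0.204, 0.979, -0.0], [0.0, -0.0, -1.0]]
wrist_force: [-0.3, 0.1, -0.4]
gripper_width: -0.0004
```

Call:
move_arm(targets=[[0, 0, -0.0006, 0, 0, 0, 0], [0, 0, 0, 0, 0, 0, 0]])

```text
time: 8.5
ee_pos: [0.6443, 0.0083, 0.1026]
tcp_rot: [[-0.979, 0.204, -0.0], [0.204, 0.979, 0.0], [0.0, 0.0, -1.0]]
wrist_force: [-0.4, -0.1, -0.3]
gripper_width: -0.0001
```

Call:
move_arm(targets=[[0, 0, -0.0006, 0, 0, 0, 0], [0, 0, 0, 0, 0, 0, 0]])

```text
time: 8.7
ee_pos: [0.6444, 0.0083, 0.102]
tcp_rot: [[-0.979, 0.204, -0.0], [0.204, 0.979, -0.0], [0.0, -0.0, -1.0]]
wrist_force: [-0.1, -0.9, 0.0]
gripper_width: 0.0001
```

```bash
cat > look.py <<'E'
from cell import robot
import cv2,numpy as np,sys
s=robot.snapshot("scene");a=s["pixels"]
E=np.array(s["extrinsics"]);t=robot.get_state()["ee_pos"]
u0,v0,w,h=map(int,sys.argv[2:6]);k=int(min(760/w,590/h))
A=cv2.resize(cv2.convertScaleAbs(a[v0:v0+h,u0:u0+w],alpha=2,beta=10),None,fx=k,fy=k,interpolation=cv2.INTER_CUBIC)
for dz in(0,.02):
    q=E[:3,:3]@(t+[0,0,dz])+E[:3,3];p=(int((s["fx"]*q[0]/q[2]+s["cx"]-u0)*k),int((s["fy"]*q[1]/q[2]+s["cy"]-v0)*k));print(p)
    cv2.circle(A,p,2,(0,0,255),-1)
cv2.imwrite(sys.argv[1],A);print(A.shape,t)
E
python3 look.py pics/c5.png 170 160 65 55
```

```text
(386, 453)
(375, 372)
(550, 650, 3) [0.64435617 0.00828069 0.10208147]
```

View pics/c5.png

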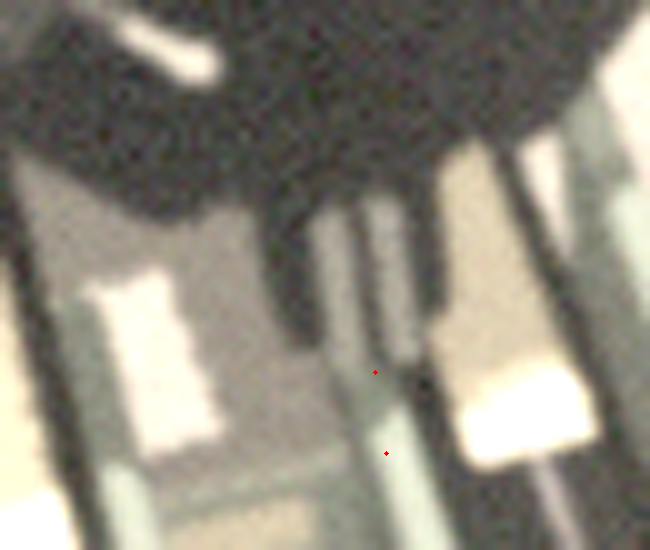

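The tips end at (375,362), which puts them about 22 mm above the reported TCP and almost touching divider 1. I'll continue in fine steps.

Call:
move_arm(targets=[[0, 0, -0.0005, 0, 0, 0, 0], [0, 0, 0, 0, 0, 0, 0]])

```text
time: 8.95
ee_pos: [0.6443, 0.0083, 0.1016]
tcp_rot: [[-0.979, 0.204, -0.0], [0.204, 0.979, 0.0], [0.0, 0.0, -1.0]]
wrist_force: [0.4, 0.3, 0.0]
gripper_width: 0.0002
```

Call:
move_arm(targets=[[0, 0, -0.0005, 0, 0, 0, 0], [0, 0, 0, 0, 0, 0, 0]])

```text
time: 9.15
ee_pos: [0.6444, 0.0083, 0.101]
tcp_rot: [[-0.979, 0.204, -0.0], [0.204, 0.979, 0.0], [0.0, 0.0, -1.0]]
wrist_force: [0.6, 0.1, 0.2]
gripper_width: 0.0002
```

Call:
move_arm(targets=[[0, 0, -0.0005, 0, 0, 0, 0], [0, 0, 0, 0, 0, 0, 0]])

```text
time: 9.35
ee_pos: [0.6444, 0.0083, 0.1005]
tcp_rot: [[-0.979, 0.204, -0.0], [0.204, 0.979, 0.0], [0.0, 0.0, -1.0]]
wrist_force: [-0.7, -0.8, -0.2]
gripper_width: -0.0
```

Call:
move_arm(targets=[[0, 0, -0.0005, 0, 0, 0, 0], [0, 0, 0, 0, 0, 0, 0]])

```text
time: 9.55
ee_pos: [0.6443, 0.0083, 0.1001]
tcp_rot: [[-0.979, 0.204, -0.0], [0.204, 0.979, 0.0], [0.0, -0.0, -1.0]]
wrist_force: [-0.0, 0.4, 0.7]
gripper_width: 0.0002
```

Call:
move_arm(targets=[[0, 0, -0.0005, 0, 0, 0, 0], [0, 0, 0, 0, 0, 0, 0]])

```text
time: 9.75
ee_pos: [0.6443, 0.0083, 0.0995]
tcp_rot: [[-0.979, 0.204, -0.0], [0.204, 0.979, 0.0], [0.0, -0.0, -1.0]]
wrist_force: [0.0, -0.6, 0.1]
gripper_width: 0.0001
```

Call:
move_arm(targets=[[0, 0, -0.0005, 0, 0, 0, 0], [0, 0, 0, 0, 0, 0, 0]])

```text
time: 9.95
ee_pos: [0.6444, 0.0083, 0.0991]
tcp_rot: [[-0.979, 0.204, -0.0], [0.204, 0.979, 0.0], [0.0, 0.0, -1.0]]
wrist_force: [-0.1, 0.5, -0.4]
gripper_width: -0.0005
```

Call:
move_arm(targets=[[0, 0, -0.0005, 0, 0, 0, 0], [0, 0, 0, 0, 0, 0, 0]])

```text
time: 10.15
ee_pos: [0.6443, 0.0083, 0.0985]
tcp_rot: [[-0.979, 0.204, -0.0], [0.204, 0.979, 0.0], [0.0, -0.0, -1.0]]
wrist_force: [-0.6, -0.2, -0.1]
gripper_width: 0.0001
```

Call:
move_arm(targets=[[0, 0, -0.0005, 0, 0, 0, 0], [0, 0, 0, 0, 0, 0, 0]])

```text
time: 10.35
ee_pos: [0.6443, 0.0083, 0.098]
tcp_rot: [[-0.979, 0.204, -0.0], [0.204, 0.979, 0.0], [0.0, -0.0, -1.0]]
wrist_force: [-0.2, -0.3, 0.2]
gripper_width: 0.0002
```

Call:
move_arm(targets=[[0, 0, -0.0005, 0, 0, 0, 0], [0, 0, 0, 0, 0, 0, 0]])

```text
time: 10.55
ee_pos: [0.6443, 0.0083, 0.0975]
tcp_rot: [[-0.979, 0.204, -0.0], [0.204, 0.979, 0.0], [0.0, -0.0, -1.0]]
wrist_force: [-0.5, 0.5, 0.4]
gripper_width: 0.0001
```

```bash
python3 look.py pics/c6.png 185 165 45 45
```

```text
(310, 546)
(296, 443)
(585, 585, 3) [0.64436133 0.00828094 0.09758596]
```

View pics/c6.png

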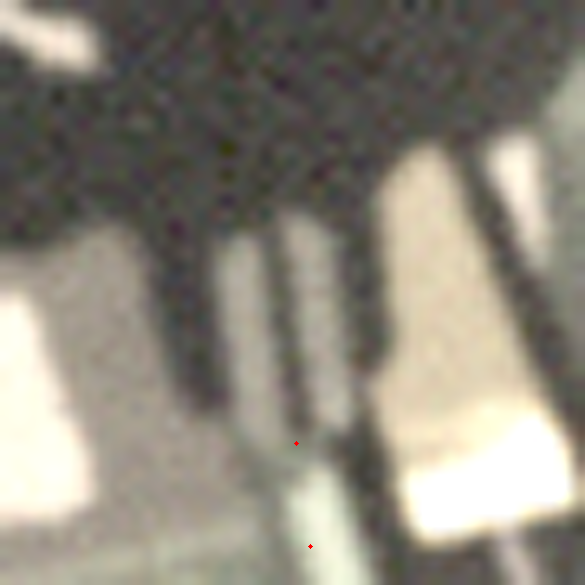

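The tips at (290,440) are closing on the shadow edge at (310,470), so they still have a few mm to go. Continuing.

Call:
move_arm(targets=[[0, 0, -0.0006, 0, 0, 0, 0], [0, 0, 0, 0, 0, 0, 0]])

```text
time: 10.8
ee_pos: [0.6443, 0.0083, 0.0969]
tcp_rot: [[-0.979, 0.204, -0.0], [0.204, 0.979, 0.0], [0.0, -0.0, -1.0]]
wrist_force: [0.3, 0.1, -0.4]
gripper_width: 0.0001
```

Call:
move_arm(targets=[[0, 0, -0.0006, 0, 0, 0, 0], [0, 0, 0, 0, 0, 0, 0]])

```text
time: 11.0
ee_pos: [0.6443, 0.0083, 0.0963]
tcp_rot: [[-0.979, 0.204, -0.0], [0.204, 0.979, 0.0], [0.0, -0.0, -1.0]]
wrist_force: [-0.3, 0.8, -0.4]
gripper_width: -0.0002
```

Call:
move_arm(targets=[[0, 0, -0.0006, 0, 0, 0, 0], [0, 0, 0, 0, 0, 0, 0]])

```text
time: 11.2
ee_pos: [0.6443, 0.0083, 0.0957]
tcp_rot: [[-0.979, 0.204, -0.0], [0.204, 0.979, 0.0], [0.0, 0.0, -1.0]]
wrist_force: [-0.4, 0.5, -1.1]
gripper_width: 0.0001
```

Call:
move_arm(targets=[[0, 0, -0.0006, 0, 0, 0, 0], [0, 0, 0, 0, 0, 0, 0]])

```text
time: 11.4
ee_pos: [0.6443, 0.0083, 0.0951]
tcp_rot: [[-0.979, 0.204, -0.0], [0.204, 0.979, 0.0], [0.0, 0.0, -1.0]]
wrist_force: [0.4, -0.3, -0.1]
gripper_width: -0.0
```

Call:
move_arm(targets=[[0, 0, -0.0006, 0, 0, 0, 0], [0, 0, 0, 0, 0, 0, 0]])

```text
time: 11.6
ee_pos: [0.6443, 0.0083, 0.0945]
tcp_rot: [[-0.979, 0.204, -0.0], [0.204, 0.979, 0.0], [0.0, -0.0, -1.0]]
wrist_force: [-1.1, -0.1, -0.2]
gripper_width: -0.0001
```

One correction: the visible pad edge is the near one, 11 mm closer to the camera. That makes the true tip offset about 35 mm, so I expect contact near a reported z of 0.088. The outer knuckles still clear the tall panel by about 40 mm.

Call:
move_arm(targets=[[0, 0, -0.001, 0, 0, 0, 0], [0, 0, 0, 0, 0, 0, 0]])

```text
time: 11.8
ee_pos: [0.6443, 0.0083, 0.0935]
tcp_rot: [[-0.979, 0.204, -0.0], [0.204, 0.979, 0.0], [0.0, -0.0, -1.0]]
wrist_force: [0.0, 0.3, 1.1]
gripper_width: -0.0005
```

Call:
move_arm(targets=[[0, 0, -0.001, 0, 0, 0, 0], [0, 0, 0, 0, 0, 0, 0]])

```text
time: 12.0
ee_pos: [0.6443, 0.0083, 0.0925]
tcp_rot: [[-0.979, 0.204, -0.0], [0.204, 0.979, 0.0], [0.0, -0.0, -1.0]]
wrist_force: [-0.8, 0.5, -0.5]
gripper_width: 0.0
```

Call:
move_arm(targets=[[0, 0, -0.001, 0, 0, 0, 0], [0, 0, 0, 0, 0, 0, 0]])

```text
time: 12.2
ee_pos: [0.6445, 0.0083, 0.0919]
tcp_rot: [[-0.979, 0.204, 0.0], [0.204, 0.979, -0.0], [-0.0, -0.0, -1.0]]
wrist_force: [0.0, 0.7, 1.2]
gripper_width: -0.0002
```

Call:
move_arm(targets=[[0, 0, -0.0007, 0, 0, 0, 0], [0, 0, 0, 0, 0, 0, 0]])

```text
time: 12.4
ee_pos: [0.6445, 0.0083, 0.0917]
tcp_rot: [[-0.979, 0.204, 0.001], [0.204, 0.979, -0.0], [-0.001, -0.0, -1.0]]
wrist_force: [-1.4, 1.2, 7.0]
gripper_width: 0.0004
```

Call:
move_arm(targets=[[0, 0, -0.0007, 0, 0, 0, 0], [0, 0, 0, 0, 0, 0, 0]])

```text
time: 12.6
ee_pos: [0.6446, 0.0083, 0.0917]
tcp_rot: [[-0.979, 0.204, 0.001], [0.204, 0.979, -0.0], [-0.002, -0.0, -1.0]]
wrist_force: [-2.8, 0.1, 9.4]
gripper_width: -0.0001
```

Call:
move_arm(targets=[[0, 0, -0.0007, 0, 0, 0, 0], [0, 0, 0, 0, 0, 0, 0]])

```text
time: 12.8
ee_pos: [0.6446, 0.0083, 0.0916]
tcp_rot: [[-0.979, 0.204, 0.002], [0.204, 0.979, -0.001], [-0.002, -0.0, -1.0]]
wrist_force: [-5.5, 0.3, 12.7]
gripper_width: -0.0002
```

Contact: 7 to 13 N upward at a reported z of 0.0917, which should be divider 1's 124 mm top, so the tip offset is about 32 mm. I'll ease off to a light touch and sweep toward divider 2.

Call:
move_arm(targets=[[0, 0, 0.0021, 0, 0, 0, 0], [0, 0, 0, 0, 0, 0, 0]])

```text
time: 13.0
ee_pos: [0.6445, 0.0083, 0.0918]
tcp_rot: [[-0.979, 0.204, 0.0], [0.204, 0.979, -0.0], [-0.0, 0.0, -1.0]]
wrist_force: [0.3, -0.1, 3.6]
gripper_width: -0.0002
```

Call:
move_arm(targets=[[-0.0006, -0.0029, 0, 0, 0, 0, 0]])

```text
time: 13.1
ee_pos: [0.6441, 0.0059, 0.0918]
tcp_rot: [[-0.979, 0.203, 0.001], [0.203, 0.979, 0.001], [-0.001, 0.001, -1.0]]
wrist_force: [1.0, 1.7, 3.6]
gripper_width: -0.0001
```

Call:
move_arm(targets=[[-0.0006, -0.0029, 0, 0, 0, 0, 0]])

```text
time: 13.2
ee_pos: [0.6434, 0.0026, 0.0918]
tcp_rot: [[-0.979, 0.204, 0.001], [0.204, 0.979, 0.0], [-0.001, 0.001, -1.0]]
wrist_force: [0.1, 2.0, 4.4]
gripper_width: 0.0
```

Call:
move_arm(targets=[[-0.0006, -0.0029, 0, 0, 0, 0, 0]])

```text
time: 13.3
ee_pos: [0.6424, -0.0008, 0.0913]
tcp_rot: [[-0.979, 0.204, -0.001], [0.204, 0.979, -0.0], [0.0, -0.0, -1.0]]
wrist_force: [0.0, -0.6, -0.6]
gripper_width: -0.0001
```

Call:
move_arm(targets=[[-0.0006, -0.0029, 0, 0, 0, 0, 0]])

```text
time: 13.4
ee_pos: [0.6416, -0.0039, 0.091]
tcp_rot: [[-0.979, 0.204, -0.001], [0.204, 0.979, -0.0], [0.001, -0.0, -1.0]]
wrist_force: [-0.4, -0.3, -0.4]
gripper_width: 0.0
```

Call:
move_arm(targets=[[-0.0006, -0.0029, 0, 0, 0, 0, 0]])

```text
time: 13.5
ee_pos: [0.641, -0.0067, 0.0911]
tcp_rot: [[-0.979, 0.204, -0.001], [0.204, 0.979, -0.0], [0.001, -0.0, -1.0]]
wrist_force: [0.1, -0.3, 0.5]
gripper_width: -0.0002
```

Call:
move_arm(targets=[[-0.0006, -0.0029, 0.0003, 0, 0, 0, 0], [-0.0006, -0.0029, 0, 0, 0, 0, 0], [-0.0006, -0.0029, 0, 0, 0, 0, 0], [-0.0006, -0.0029, 0, 0, 0, 0, 0]])

```text
time: 13.9
ee_pos: [0.6389, -0.0181, 0.0919]
tcp_rot: [[-0.979, 0.204, -0.0], [0.204, 0.979, -0.0], [0.0, -0.0, -1.0]]
wrist_force: [-0.1, -0.8, -0.3]
gripper_width: 0.0
```

Call:
move_arm(targets=[[-0.0006, -0.0029, 0, 0, 0, 0, 0]])

```text
time: 14.0
ee_pos: [0.6383, -0.021, 0.0919]
tcp_rot: [[-0.979, 0.204, -0.0], [0.204, 0.979, -0.0], [0.0, -0.0, -1.0]]
wrist_force: [0.3, -1.2, -0.5]
gripper_width: 0.0001
```

Call:
move_arm(targets=[[-0.0006, -0.0029, 0, 0, 0, 0, 0]])

```text
time: 14.1
ee_pos: [0.6377, -0.0239, 0.0919]
tcp_rot: [[-0.979, 0.204, -0.0], [0.204, 0.979, 0.0], [0.0, 0.0, -1.0]]
wrist_force: [-0.9, 0.1, 0.3]
gripper_width: -0.0002
```

Call:
move_arm(targets=[[-0.0006, -0.0029, 0, 0, 0, 0, 0]])

```text
time: 14.2
ee_pos: [0.6371, -0.0268, 0.0919]
tcp_rot: [[-0.979, 0.204, 0.0], [0.204, 0.979, -0.0], [-0.0, -0.0, -1.0]]
wrist_force: [-0.0, -0.9, 0.4]
gripper_width: 0.0
```

Call:
move_arm(targets=[[-0.0006, -0.0029, 0, 0, 0, 0, 0]])

```text
time: 14.3
ee_pos: [0.6365, -0.0297, 0.0919]
tcp_rot: [[-0.979, 0.204, -0.0], [0.204, 0.979, -0.0], [0.0, -0.0, -1.0]]
wrist_force: [0.4, 0.4, -0.0]
gripper_width: 0.0002
```

Call:
move_arm(targets=[[-0.0006, -0.0029, 0, 0, 0, 0, 0]])

```text
time: 14.4
ee_pos: [0.6359, -0.0326, 0.0919]
tcp_rot: [[-0.979, 0.204, -0.0], [0.204, 0.979, -0.0], [0.0, -0.0, -1.0]]
wrist_force: [0.3, 0.3, 0.1]
gripper_width: 0.0002
```

Call:
move_arm(targets=[[-0.0006, -0.0029, 0, 0, 0, 0, 0]])

```text
time: 14.5
ee_pos: [0.6353, -0.0355, 0.0919]
tcp_rot: [[-0.979, 0.204, 0.0], [0.204, 0.979, -0.0], [-0.0, -0.0, -1.0]]
wrist_force: [0.5, 0.2, 0.5]
gripper_width: -0.0
```

Call:
move_arm(targets=[[-0.0006, -0.0029, 0, 0, 0, 0, 0]])

```text
time: 14.6
ee_pos: [0.6347, -0.0384, 0.0919]
tcp_rot: [[-0.979, 0.204, 0.0], [0.204, 0.979, -0.0], [-0.0, -0.0, -1.0]]
wrist_force: [-0.8, -0.2, -0.1]
gripper_width: 0.0005
```

The tip passed just clear of divider 2, because the earlier 0.091 reading was a motion dip. I'll step back over divider 2, touch it lightly and sweep again.

Call:
move_arm(targets=[[0, 0, 0.001, 0, 0, 0, 0], [0.001, 0.005, 0, 0, 0, 0, 0], [0.001, 0.0047, 0, 0, 0, 0, 0], [0, 0, -0.001, 0, 0, 0, 0], [0, 0, 0, 0, 0, 0, 0]])

```text
time: 15.1
ee_pos: [0.6369, -0.0279, 0.0919]
tcp_rot: [[-0.979, 0.203, 0.0], [0.203, 0.979, 0.0], [-0.0, 0.0, -1.0]]
wrist_force: [-0.5, 0.1, -0.1]
gripper_width: -0.0001
```

Call:
move_arm(targets=[[0, 0, -0.0006, 0, 0, 0, 0], [0, 0, 0, 0, 0, 0, 0]])

```text
time: 15.3
ee_pos: [0.6369, -0.0282, 0.0918]
tcp_rot: [[-0.979, 0.204, 0.001], [0.204, 0.979, 0.0], [-0.001, 0.0, -1.0]]
wrist_force: [-0.6, 2.7, 3.8]
gripper_width: 0.0002
```

Call:
move_arm(targets=[[0, 0, -0.0003, 0, 0, 0, 0], [0, 0, 0, 0, 0, 0, 0]])

```text
time: 15.5
ee_pos: [0.6369, -0.0282, 0.0917]
tcp_rot: [[-0.979, 0.204, 0.001], [0.204, 0.979, 0.0], [-0.001, 0.0, -1.0]]
wrist_force: [-1.6, 3.3, 7.0]
gripper_width: 0.0
```

Light contact on divider 2. Now sweeping across it into gap 3.

Call:
move_arm(targets=[[-0.0006, -0.0029, 0.0002, 0, 0, 0, 0]])

```text
time: 15.6
ee_pos: [0.6365, -0.0309, 0.0918]
tcp_rot: [[-0.979, 0.203, 0.001], [0.203, 0.979, 0.0], [-0.001, 0.001, -1.0]]
wrist_force: [0.4, 2.1, 4.0]
gripper_width: 0.0001
```

Call:
move_arm(targets=[[-0.0006, -0.0029, 0, 0, 0, 0, 0]])

```text
time: 15.7
ee_pos: [0.636, -0.0341, 0.0918]
tcp_rot: [[-0.979, 0.204, 0.002], [0.204, 0.979, 0.0], [-0.001, 0.001, -1.0]]
wrist_force: [0.7, 2.7, 5.0]
gripper_width: 0.0003
```

Call:
move_arm(targets=[[-0.0006, -0.0029, 0, 0, 0, 0, 0]])

```text
time: 15.8
ee_pos: [0.6354, -0.0371, 0.0917]
tcp_rot: [[-0.979, 0.204, 0.002], [0.204, 0.979, 0.0], [-0.001, 0.001, -1.0]]
wrist_force: [1.3, 2.8, 5.4]
gripper_width: 0.0001
```

Call:
move_arm(targets=[[-0.0006, -0.0029, 0, 0, 0, 0, 0]])

```text
time: 15.9
ee_pos: [0.6347, -0.0402, 0.0916]
tcp_rot: [[-0.979, 0.204, 0.001], [0.204, 0.979, -0.0], [-0.001, 0.0, -1.0]]
wrist_force: [0.8, 0.7, 0.4]
gripper_width: 0.0002
```

Call:
move_arm(targets=[[-0.0006, -0.0029, 0, 0, 0, 0, 0]])

```text
time: 16.0
ee_pos: [0.6335, -0.0435, 0.0909]
tcp_rot: [[-0.979, 0.204, -0.001], [0.204, 0.979, -0.0], [0.001, -0.001, -1.0]]
wrist_force: [-0.1, 0.0, -0.5]
gripper_width: 0.0
```

Call:
move_arm(targets=[[-0.0006, -0.0029, 0, 0, 0, 0, 0]])

```text
time: 16.1
ee_pos: [0.6328, -0.0463, 0.0907]
tcp_rot: [[-0.979, 0.204, -0.001], [0.204, 0.979, -0.0], [0.001, -0.0, -1.0]]
wrist_force: [-0.3, -0.6, -0.2]
gripper_width: 0.0001
```

Divider 2 released at world y of about -0.040, which is 41 mm from divider 1's release, so the tip is now in gap 3. I'll lift, back off in front of the case, and tilt the tool 30° so the gripper body stays behind the tip.

Call:
move_arm(targets=[[0, 0, 0.02, 0, 0, 0, 0], [0, 0, 0.03, 0, 0, 0, 0], [-0.0305, 0.0042, 0, -1.5, -7.35, 0, 0], [-0.0305, 0.0042, 0, -1.5, -7.35, 0, 0], [-0.0305, 0.0043, 0, -1.5, -7.35, 0, 0]])

```text
time: 16.6
ee_pos: [0.5436, -0.0338, 0.1415]
tcp_rot: [[-0.907, 0.204, 0.37], [0.189, 0.979, -0.076], [-0.377, 0.001, -0.926]]
wrist_force: [1.7, 0.0, 0.3]
gripper_width: 0.0004
```

Call:
move_arm(targets=[[-0.0305, 0.0043, 0, -1.5, -7.35, 0, 0], [0, 0, 0, 0, 0, 0, 0], [0, 0, 0, 0, 0, 0, 0]])

```text
time: 16.9
ee_pos: [0.5138, -0.0292, 0.1408]
tcp_rot: [[-0.856, 0.203, 0.476], [0.179, 0.979, -0.097], [-0.485, 0.002, -0.874]]
wrist_force: [1.3, -0.6, 0.7]
gripper_width: 0.0003
```

Call:
move_arm(targets=[[-0.003, 0, -0.03, 0, 0, 0, 0], [-0.002, 0, -0.03, 0, 0, 0, 0], [0, 0, -0.02, 0, 0, 0, 0], [0, 0, 0, 0, 0, 0, 0]])

```text
time: 17.3
ee_pos: [0.5113, -0.0299, 0.0594]
tcp_rot: [[-0.856, 0.203, 0.475], [0.179, 0.979, -0.096], [-0.484, 0.003, -0.875]]
wrist_force: [-0.3, 0.8, 0.0]
gripper_width: -0.0001
```

Call:
move_arm(targets=[[0, 0, -0.014, 0, 0, 0, 0], [0, 0, -0.01, 0, 0, 0, 0], [0, 0, 0, 0, 0, 0, 0]])

```text
time: 17.6
ee_pos: [0.5118, -0.0298, 0.0374]
tcp_rot: [[-0.855, 0.203, 0.478], [0.178, 0.979, -0.096], [-0.487, 0.003, -0.873]]
wrist_force: [0.0, -0.2, 0.3]
gripper_width: -0.0003
```

Run:
```python
from cell import robot
import cv2,numpy as np
a=robot.snapshot("scene")["pixels"][90:280,80:280];b=robot.snapshot("top")["pixels"][100:290,255:455]
f=lambda p:cv2.resize(cv2.convertScaleAbs(p,alpha=1.8,beta=5),(395,375),interpolation=cv2.INTER_CUBIC)
cv2.imwrite("pics/c7.png",np.hstack([f(a),f(b)]));print(robot.get_state()["ee_pos"])
```

```text
[ 0.51168071 -0.02976354  0.03823649]
```

View pics/c7.png

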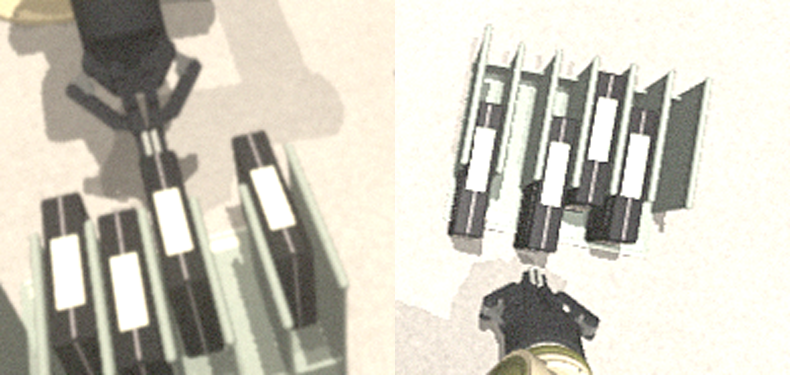

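The tip at (537,268) in the right half is in line with the case's spine at (537,248), and the body is well clear. Now pushing along rack x.

Call:
move_arm(targets=[[0.0039, -0.0008, 0, 0, 0, 0, 0], [0.0039, -0.0008, 0, 0, 0, 0, 0], [0.0029, -0.0006, 0, 0, 0, 0, 0], [0.0029, -0.0006, 0, 0, 0, 0, 0]])

```text
time: 18.1
ee_pos: [0.5242, -0.0322, 0.0374]
tcp_rot: [[-0.855, 0.203, 0.477], [0.178, 0.979, -0.097], [-0.487, 0.002, -0.873]]
wrist_force: [-0.7, 0.3, 0.3]
gripper_width: -0.0002
```

Call:
move_arm(targets=[[0.0029, -0.0006, 0, 0, 0, 0, 0], [0.0029, -0.0006, 0, 0, 0, 0, 0], [0.0029, -0.0006, 0, 0, 0, 0, 0]])

```text
time: 18.4
ee_pos: [0.5325, -0.0339, 0.037]
tcp_rot: [[-0.855, 0.203, 0.477], [0.178, 0.979, -0.096], [-0.486, 0.003, -0.874]]
wrist_force: [-2.1, 0.1, 2.3]
gripper_width: 0.0001
```

Call:
move_arm(targets=[[0.0029, -0.0006, 0, 0, 0, 0, 0], [0.0029, -0.0006, 0, 0, 0, 0, 0], [0.0029, -0.0006, 0, 0, 0, 0, 0]])

```text
time: 18.7
ee_pos: [0.5411, -0.0357, 0.037]
tcp_rot: [[-0.855, 0.203, 0.476], [0.178, 0.979, -0.096], [-0.486, 0.003, -0.874]]
wrist_force: [-2.3, 0.4, 0.1]
gripper_width: -0.0004
```

Call:
move_arm(targets=[[0.0029, -0.0006, 0, 0, 0, 0, 0], [0.0029, -0.0006, 0, 0, 0, 0, 0], [0.0029, -0.0006, 0, 0, 0, 0, 0], [0.0029, -0.0006, 0, 0, 0, 0, 0]])

```text
time: 19.1
ee_pos: [0.5529, -0.0382, 0.037]
tcp_rot: [[-0.855, 0.203, 0.477], [0.178, 0.979, -0.097], [-0.486, 0.003, -0.874]]
wrist_force: [-2.2, -0.8, -0.5]
gripper_width: 0.0001
```

Call:
move_arm(targets=[[0.0029, -0.0006, 0, 0, 0, 0, 0], [0.0029, -0.0006, 0, 0, 0, 0, 0], [0.0029, -0.0006, 0, 0, 0, 0, 0], [0.0029, -0.0006, 0, 0, 0, 0, 0]])

```text
time: 19.5
ee_pos: [0.5646, -0.0406, 0.0371]
tcp_rot: [[-0.855, 0.203, 0.477], [0.178, 0.979, -0.097], [-0.487, 0.002, -0.874]]
wrist_force: [-2.4, 1.1, -0.8]
gripper_width: -0.0001
```

The case is sliding at about 2.3 N. Continuing, slower toward the stop.

Call:
move_arm(targets=[[0.0029, -0.0006, 0, 0, 0, 0, 0], [0.0029, -0.0006, 0, 0, 0, 0, 0], [0.0029, -0.0006, 0, 0, 0, 0, 0], [0.0029, -0.0006, 0, 0, 0, 0, 0]])

```text
time: 19.9
ee_pos: [0.5761, -0.043, 0.0371]
tcp_rot: [[-0.855, 0.203, 0.477], [0.178, 0.979, -0.097], [-0.487, 0.002, -0.874]]
wrist_force: [-2.7, -0.3, -0.2]
gripper_width: -0.0002
```

Call:
move_arm(targets=[[0.002, -0.0004, 0, 0, 0, 0, 0], [0.002, -0.0004, 0, 0, 0, 0, 0], [0.002, -0.0004, 0, 0, 0, 0, 0]])

```text
time: 20.2
ee_pos: [0.5821, -0.0441, 0.0371]
tcp_rot: [[-0.855, 0.203, 0.477], [0.178, 0.979, -0.097], [-0.487, 0.002, -0.874]]
wrist_force: [-1.8, 0.4, -0.9]
gripper_width: -0.0
```

Call:
move_arm(targets=[[0.0015, -0.0003, 0, 0, 0, 0, 0], [0.0015, -0.0003, 0, 0, 0, 0, 0]])

```text
time: 20.4
ee_pos: [0.585, -0.0447, 0.0371]
tcp_rot: [[-0.855, 0.203, 0.477], [0.178, 0.979, -0.097], [-0.487, 0.002, -0.874]]
wrist_force: [-1.8, 0.1, -1.2]
gripper_width: -0.0003
```

Call:
move_arm(targets=[[0.0015, -0.0003, 0, 0, 0, 0, 0], [0, 0, 0, 0, 0, 0, 0]])

```text
time: 20.6
ee_pos: [0.5867, -0.0451, 0.0372]
tcp_rot: [[-0.855, 0.203, 0.477], [0.178, 0.979, -0.097], [-0.487, 0.002, -0.873]]
wrist_force: [-1.2, -0.8, -0.4]
gripper_width: 0.0002
```

Call:
move_arm(targets=[[0.0015, -0.0003, 0, 0, 0, 0, 0], [0, 0, 0, 0, 0, 0, 0]])

```text
time: 20.8
ee_pos: [0.5882, -0.0454, 0.0372]
tcp_rot: [[-0.855, 0.203, 0.477], [0.178, 0.979, -0.097], [-0.487, 0.002, -0.873]]
wrist_force: [-0.9, 0.1, -0.1]
gripper_width: -0.0002
```

Call:
move_arm(targets=[[0.0015, -0.0003, 0, 0, 0, 0, 0], [0.0005, -0.0001, 0, 0, 0, 0, 0]])

```text
time: 21.0
ee_pos: [0.5901, -0.0457, 0.0372]
tcp_rot: [[-0.855, 0.203, 0.477], [0.178, 0.979, -0.097], [-0.487, 0.002, -0.873]]
wrist_force: [-1.2, 0.7, 0.1]
gripper_width: -0.0002
```

Call:
move_arm(targets=[[0.001, -0.0002, 0, 0, 0, 0, 0], [0.0005, -0.0001, 0, 0, 0, 0, 0]])

```text
time: 21.2
ee_pos: [0.5915, -0.046, 0.0372]
tcp_rot: [[-0.855, 0.203, 0.477], [0.178, 0.979, -0.097], [-0.487, 0.002, -0.874]]
wrist_force: [-2.4, 1.3, 0.8]
gripper_width: 0.0
```

Call:
move_arm(targets=[[0.001, -0.0002, 0, 0, 0, 0, 0], [0.0005, -0.0001, 0, 0, 0, 0, 0]])

```text
time: 21.4
ee_pos: [0.5922, -0.0461, 0.0369]
tcp_rot: [[-0.856, 0.203, 0.476], [0.178, 0.979, -0.096], [-0.485, 0.003, -0.874]]
wrist_force: [-8.7, 1.9, 4.8]
gripper_width: 0.0001
```

Call:
move_arm(targets=[[0.001, -0.0002, 0, 0, 0, 0, 0], [0.0005, -0.0001, 0, 0, 0, 0, 0]])

```text
time: 21.6
ee_pos: [0.5923, -0.0459, 0.0363]
tcp_rot: [[-0.857, 0.202, 0.473], [0.179, 0.979, -0.095], [-0.483, 0.003, -0.876]]
wrist_force: [-15.0, 2.0, 8.6]
gripper_width: -0.0001
```

The push came up hard against the stop at 15 N, about 61 mm after first contact. Backing straight off.

Call:
move_arm(targets=[[-0.003, 0.0006, 0, 0, 0, 0, 0], [-0.01, 0.002, 0, 0, 0, 0, 0], [-0.03, 0.006, 0, 0, 0, 0, 0], [-0.04, 0.008, 0, 0, 0, 0, 0], [-0.03, 0.006, 0.02, 0, 0, 0, 0]])

```text
time: 22.1
ee_pos: [0.4782, -0.0232, 0.0555]
tcp_rot: [[-0.857, 0.203, 0.473], [0.179, 0.979, -0.095], [-0.483, 0.003, -0.876]]
wrist_force: [0.8, 0.2, -0.3]
gripper_width: 0.0001
```

Call:
move_arm(targets=[[-0.02, 0.004, 0.04, 0, 0, 0, 0], [0, 0, 0.04, 0, 0, 0, 0], [0, 0, 0, 0, 0, 0, 0]])

```text
time: 22.4
ee_pos: [0.4631, -0.0207, 0.1424]
tcp_rot: [[-0.85, 0.203, 0.486], [0.177, 0.979, -0.1], [-0.496, 0.001, -0.868]]
wrist_force: [0.7, 0.3, 0.5]
gripper_width: 0.0002
```

Run:
```python
from cell import robot
import cv2,numpy as np,pickle
D={n:robot.snapshot(n) for n in("scene","top")};pickle.dump(D,open("d2.pkl","wb"))
a=D["scene"]["pixels"][150:340,60:265];b=D["top"]["pixels"][105:240,275:425]
f=lambda p:cv2.resize(cv2.convertScaleAbs(p,alpha=1.5),(398,366),interpolation=cv2.INTER_CUBIC)
cv2.imwrite("pics/c8.png",np.hstack([f(a),f(b)]))
D0=pickle.load(open("d.pkl","rb"))
# pot and label shifts (bright labels on black): centroids top view
for n in D:
  for X in(D0,D):
    g=X[n]["pixels"].astype(np.uint8);r=dict(top=(105,240,275,425),scene=(150,340,60,265))[n]
    h=cv2.cvtColor(g,cv2.COLOR_BGR2GRAY)[r[0]:r[1],r[2]:r[3]]
    k,_,st,c=cv2.connectedComponentsWithStats((h>165).astype(np.uint8))
    print(n,[(c[i].round(1).tolist(),int(st[i,4])) for i in range(1,k) if st[i,4]>60])
  p=[X[n]["pixels"].astype(int) for X in(D0,D)];q=dict(top=(235,280,140,195),scene=(70,140,285,328))[n]
  print("pot diff",np.abs(p[0]-p[1])[q[0]:q[1],q[2]:q[3]].mean())
print(robot.get_state()["time"],robot.get_state()["wrist_force"])
```

```text
scene [([157.4, 39.5], 262), ([106.8, 51.4], 280), ([53.6, 76.8], 333), ([84.6, 86.6], 356)]
scene [([157.5, 39.9], 291), ([53.6, 77.3], 379), ([114.6, 80.6], 396), ([84.7, 87.1], 410)]
pot diff 7.623588039867109
top [([84.5, 60.2], 269), ([22.7, 75.5], 272), ([101.0, 78.8], 270), ([60.5, 82.9], 269)]
top [([64.7, 55.5], 268), ([84.5, 60.2], 269), ([22.7, 75.5], 275), ([101.1, 78.8], 273), ([50.4, 113.9], 72)]
pot diff 5.03016835016835
22.5 [-0.35738032  0.62627093 -0.3859846 ]
```

View pics/c8.png

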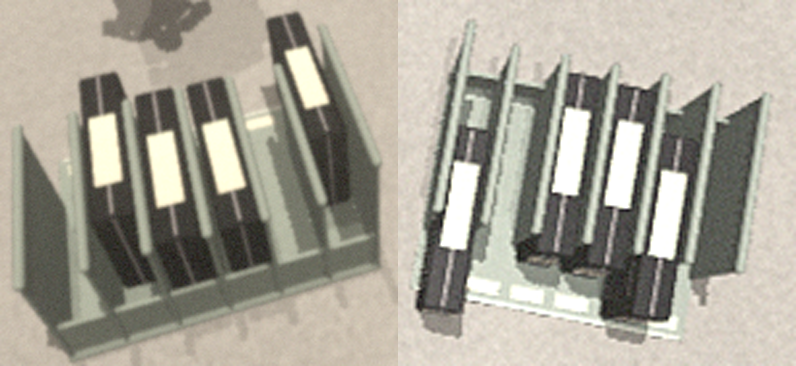

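The case in gap 3 is fully in, back end at the stop in the left half around (245,265). Its label moved about 60 mm. The other labels are unchanged in the top view.

```bash
python3 -c "
from cell import robot
print(robot.sign_off())"
```

```text
the job is handed in; nothing more can be done
None
```

The case in the third gap is pushed home against the back stop, and I handed the job in at about 22.5 s.

- **Finding the gap:** I ran the shut fingertip over divider 1 and then divider 2 with about 4–5 N while sweeping. The first touch-downs were firmer, at 13 N and 7 N. The two release points were about 41 mm apart, matching the 42 mm spacing. My first pass over divider 2 floated just above it, so I stepped back, touched it and swept again.
- **Pushing the case:** I tilted the tool 30° and pushed on the spine. The case slid at about 2–3 N and stopped dead after about 61 mm, where the force rose to 15 N. I then backed the arm clear.

**Last checks:**
- The gap-3 label moved about 60 mm in the top view, against about 61 mm expected, and the case now lines up with the home case beside it.
- The other three labels moved 0.1 px or less in the top view and about 0.5 px in the scene view.
- I only compared the pen pot by a before/after pixel difference. It was small (5–8 grey levels) but not zero, probably noise and changed shadows. The arm never went near the pot.

**What disagreed:** the real fingertips touched about 32 mm higher than the reported tool point. I found the touch height by feel and from the pictures instead.

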